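Ratchet down the strap clamp on the zoom eyepiece

ROBOT

A 7-joint arm with a two-finger parallel gripper is mounted at the origin on the work surface. World frame = base frame: x ahead of the robot, y to its left, z up, the work surface at z = 0. Lengths are in m, angles in rad, forces in N, time in s.
With the tool pointing down it reaches from about 0.425 to 0.95 m from the base axis. Payload 16.7 kg.
Tool frame: the origin (TCP) lies midway between the tips of the shut fingers; the grasp point (between the pads) lies 19 mm behind it; z points along the fingers, y is the direction in which the jaws open and shut (so a half turn about z gives the same grasp; the last joint's range is limited). The gripper opens to 94 mm and grips with 3 to 60 N. Pads are 16 mm wide; open, the fingers measure 119 mm over their backs; the gripper's body (75 mm by 177 mm) begins 78 mm behind the grasp point.
Start: joints at [1.014, 0.426, 0.074, 1.606, -0.034, 1.111, -0.067], TCP at [0.268, -0.62, 0.205] pointing down, gripper open.
Joint ranges: [-2.85, 2.85], [-0.5, 2.14], [-1.23, 1.37], [0.21, 2.46], [-1.02, 4.16], [0.16, 2.05], [-2.73, 2.73]. Speed limits (rad/s): [1.89, 1.89, 2.39, 2.39, 3.01, 3.01, 3.01].

INTERFACE

Orientations are given as [roll, pitch, yaw] about the fixed x, y, z axes, in that order (R = Rz(yaw) Ry(pitch) Rx(roll)).
In Python, from rig import robot, eyes gives the robot as it stands.
- The arm moves only by the tool servo_tool, never from a script. Its argument "plan" is one flat list of numbers, 4 for each row, row after row: the shift along the tool's x, y, z in units of 50 mm (1.0 is 50 mm), then the turn about the tool's z in units of 6 degrees (1.0 is 6 degrees). In form: [x, y, z, spin, x, y, z, spin, ...]. A call has 1 to 12 rows; each row is the pose to reach, as a shift and turn from the pose commanded when the call began, along the tool's axes at that moment; what a row does not reach only later rows make up. A row lasts 1/10 s, in which the tool goes at most 50 mm and 8.59 degrees, less where a joint would pass 70% of its speed; a pose out of reach is approached as far as the arm can. A call with a gripper value outside its range is refused whole. "fingers" is the gripper command: -1 is fully open, 1 is shut, values between are in proportion, set as the call begins (left out, the last holds). The fingers move at their own pace and stop on an object; "newtons" is the grip in N (left out, the last holds). Time passes only in rows, so rows that repeat a pose let the fingers close. It gives the time, the measured TCP pose, the force and the opening at its end, in the units of the state.
- robot.state(): the state, without advancing time (a new reading comes with each control period).
- eyes.camera(name): name is "scene" or "top" or "wrist"; returns the picture (400x640x3 uint8, red, green, blue); there is no depth.
- eyes.camera_params(name): a dict with "fx", "fy", "cx", "cy" (pixels), "R" (3x3) and "t" (3): a world point X has camera coordinates R X + t. Camera axes: x right, y down, z forward; pixel columns grow to the right and rows downward; lengths in m; the calibration is good to about 2 mm. A picture is of the moment at which its call begins: read the wrist's pose just before it. camera_params takes no time and is no camera call; for the wrist camera it gives the pose at the moment of the call.
- robot.close_job(): hands the job in, once; it reports no verdict.
Trained networks look in the newest picture that a camera, given by its name, has taken for a name from the list of things; names that differ only in an ending like _2 or _b are one class to them, and where a whole thing is asked for, a point or a joint stands for the part that bears it (a point fixed in the world has none). Each returns a list of dicts, best first, with "conf" (0 to 1); they miss things now and then, are a little off and sometimes report something else, mostly with a low value. They report only what shows in the picture. A call takes as long as a camera call. They do not tell look-alikes from the thing itself.
- eyes.search_frame(camera, target): "extent" ([left, top, right, bottom] in pixels, round what is visible of it).
The state is a dict: "clock": time; "joints": joint angles; "dq": joint speeds; "joint_torque": joint torques, N m; "ee_pos": TCP position; "tcp_rot": TCP orientation; "contact_force": force on the tool from outside, world axes, zero at the start; "moment": the same for the moment, N m; "finger_gap": opening from 0.0 (shut) to 1.0 (fully open).
Only numpy, scipy, OpenCV 4.12 (cv2) and the standard library are available. Lean on these libraries where they do the work, as an engineer would, in place of code of your own. Each camera call takes 0.05 s, during which the arm holds its last target. There are 200 camera calls.

TASK

Take the ratchet ring wrench from its rest, set its square opening fully down over the square nut of the strap clamp and tighten the nut clockwise, swinging the handle back and forth between the two stop pins (it slips freely on the return stroke) until the strap has bedded on the eyepiece and the nut is pulled up to about 1.1 N m, that is 10 N at the grip point, and do not overtighten it (1.8 N m is too much). Then lift the wrench off and lay it back in its rest the way it lay. Turn the nut only with the wrench, and leave the other things on the shelf where they are.

Things in the scene. Friction and masses are not known exactly. Their poses are not given: they have to be found in the camera images.
- grip (a point): Grip point of the loose steel ratchet ring wrench (0.44 kg, balance 30 mm nearer the head): centre of its straight bar handle (16 mm wide, 14 mm thick), 115 mm from the head's axis; about 35 mm above the shelf at the start. x points along the handle to the head, z up. Handle from 29 to 199 mm from the axis; head a disc 62 mm across, 20 mm thick, closed on top, open below.
- socket (a point): Square opening of the wrench: point on the head's axis at its underside, 10 mm below the grip point's level. 26.5 mm across flats, 17 mm deep. x, y square to its flats, turning with the inner ring (start angle to the handle varies). Handle clockwise from above drives it, back slips against a light pawl; 15 clicks a turn. A click plus up to 14 degrees of play is lost at each reversal.
- nut: Square steel nut on an upright stud, 24 mm across flats, 16 mm high; origin on its axis at its underside (79 to 84 mm up, on a round washer); x, y square to its flats. Clockwise from above tightens: 1.5 to 2.3 rad at about 0.25 N m drag, sinking 2 mm per rad, until the strap beds; then torque climbs some 8 N m per rad. Let go, it eases back a little and stays bedded.
- clamp: Fixed strap clamp: base plate 170 x 124 x 18 mm, V-block holding a silver zoom eyepiece crosswise 78 mm beyond the nut. Origin on the nut's axis at shelf level, x from nut to eyepiece, z up. The handle belongs on the -x side between two 10 mm stop pins (tops 102 mm up, 62 mm from the nut's axis, 60 degrees either side of -x); it can swing 47 degrees either side of -x.
- strap_top (a point): Point on the top face of the clamp's steel strap (118 by 34 by 8 mm bar under the nut and its washer), on the nut's axis. 76.0 mm above the shelf when the strap just beds on the eyepiece, higher before; z up.
- rest: Fixed black wrench rest: base 230 x 60 x 6 mm, two saddles (12 mm long, tops 28 mm up, 28 mm wide between 5 mm lips) that carry the handle 52 and 178 mm from the head's axis. Origin at shelf level below the place of the head's axis; x along the handle towards the head, z up.
- collimation_cap: bystander: orange collimation cap, 42 mm across, 28 mm high; origin under its centre
- t_adapter: bystander: brass T-adapter ring, 50 mm across, 30 mm high; origin under its centre
- barlow: bystander: short black Barlow tube standing up, 40 mm across, 62 mm high; origin under its centre
- plossl: bystander: small dark eyepiece standing up, 38 mm across, 58 mm high; origin under its centre
- filter_case: bystander: black filter case, 55 by 55 by 16 mm; origin under its centre
- dust_cap: bystander: black dust cap, 48 mm across, 12 mm high; origin under its centre
- spacer: bystander: aluminium spacer ring, 48 mm across, 14 mm high; origin under its centre
- load_pin (a point): Centre of the 8 mm brass load pin in the nut's top, on the nut's axis: flush with the top (95.0 mm above the shelf, once bedded), it sinks 0.25 mm per N m of tightening torque, too little to be seen.
Mind the look-alikes: they are no part of the job. Of the things that look like the part that bears grip, the smaller one is meant. Leave any pink look-alike of the clamp alone.

How it is judged:
On the way, in this order (a step that is already met when the one before it is completed fails the run):
1. the wrench is set fully down over the nut (horizontal distance between socket and nut below 0.004 m and z of socket in the frame of nut below 0.004 m and angle between grip's own z axis and vertical below 0.12 rad), for 0.1 s.
2. with the wrench on it, the nut is pulled up tight (at least about 0.7 N m) (horizontal distance between socket and nut below 0.004 m and z of socket in the frame of nut below 0.01 m and z of load_pin in the frame of clamp below 0.094825 m), for 0.1 s.
At the end, for the whole second after the job is handed in: Strap bedded (its top at most 76.1 mm above the clamp's foot); wrench lying level in both saddles of its rest as at the start: within 0.12 rad and 10 mm sideways of the rest's line, head axis within 25 mm of its place, grip point 31 to 39 mm above the rest's foot (z of strap_top in the frame of clamp below 0.0761 m and horizontal distance between socket and rest below 0.025 m and angle between the x axis of grip and the x axis of rest, either way round below 0.12 rad and angle between grip's own z axis and vertical below 0.1 rad and z of grip in the frame of rest between 0.031 and 0.039 m and y of grip in the frame of rest between -0.01 and 0.01 m); the robot touches nothing.
It fails at once if the nut is overtightened (beyond about 1.8 N m) (z of load_pin in the frame of clamp below 0.09455 m).
It fails at once if the nut is turned with the fingers (contact force between the fingers and nut above 1 N).
It fails at once if a bystander is moved by more than 20 mm (distance of any of collimation_cap, t_adapter, barlow, plossl, filter_case, dust_cap, spacer from where it was at the start of the episode above 0.02 m).
It also fails if it takes over 72 s, if anything falls off the work surface, if the arm or the gripper's body presses on something with over 40 N, if the wrist force passes 120 N, or if a joint passes its speed limit or range.

## Working session

There is one attempt and no reset: what is moved stays moved. The work goes in short steps, Python scripts to look and compute and a tool call to move; the robot and the scene stay as the last step left them, time stands still between calls to the robot, and variables do not carry over. Pictures are saved under pics/ and viewed, about 8 in all and at most 12, crops included, and the job is handed in when it is done.

Besides the shell and the picture viewer there is one more tool, called after ">>>" in YAML: its name, and indented under it one key for each argument. servo_tool: Moves the arm, as the interface text tells. Its arguments: {"type":"object","properties":{"plan":{"type":"array","items":{"type":"number"}},"fingers":{"type":"number"},"newtons":{"type":"number"}},"required":["plan"]}

```bash
ls; mkdir -p pics; python3 - <<'E'
from rig import robot, eyes
import cv2,numpy as np
for c in ["scene","top"]:
    im=eyes.camera(c); cv2.imwrite(f"pics/{c}0.png",im[:,:,::-1])
    p=eyes.camera_params(c); print(c,p)
    for n in ["grip","nut","clamp","rest"]:
        print(n,[( [round(v) for v in d["extent"]],round(d["conf"],2)) for d in eyes.search_frame(c,n)])
print(robot.state())
E
```

```text
pics
scene {'fx': 376.37905115067827, 'fy': 376.37905115067827, 'cx': 321.47142338420787, 'cy': 201.41729491029974, 'R': array([[ 0.18422348,  0.98288381,  0.0010633 ],
       [ 0.6746594 , -0.12566562, -0.72735332],
       [-0.71477018,  0.13471293, -0.68626235]]), 't': array([-0.12454575, -0.22803964,  1.45470372])}
grip [([234, 223, 263, 292], 0.94), ([147, 164, 219, 226], 0.73)]
nut [([449, 220, 461, 237], 0.74), ([367, 221, 378, 235], 0.4)]
clamp [([450, 165, 505, 222], 0.96), ([348, 217, 400, 284], 0.73)]
rest [([231, 231, 267, 296], 0.93), ([306, 237, 323, 254], 0.4)]
top {'fx': 459.4426920910593, 'fy': 459.4426920910593, 'cx': 319.93389818432377, 'cy': 205.17663578578566, 'R': array([[ 0.01076057, -0.99977209, -0.0184387 ],
       [-0.98718479, -0.00768537, -0.15939616],
       [ 0.15921812,  0.01991759, -0.98704249]]), 't': array([0.06440705, 0.46960129, 1.30137171])}
grip [([394, 144, 419, 220], 0.84), ([440, 244, 507, 337], 0.75), ([470, 170, 490, 188], 0.35), ([200, 165, 212, 183], 0.32)]
nut [([283, 163, 293, 171], 0.61), ([147, 215, 158, 223], 0.49), ([335, 178, 350, 19
[... 179 characters left out ...]
k': 0.5, 'joints': array([ 1.01350631,  0.42612027,  0.07388973,  1.6060262 , -0.03413164,
        1.11077874, -0.06711129]), 'dq': array([-1.27593989e-03, -7.23876115e-05,  8.38445109e-04,  1.50542764e-05,
        3.44654433e-05, -4.97841827e-04,  2.05943761e-03]), 'joint_torque': array([-1.37496751e-03, -9.34844327e+01,  3.66029151e+00, -4.54270041e+01,
       -4.90858604e-02,  1.36081726e-02,  9.60342368e-05]), 'ee_pos': array([ 0.2676711 , -0.6196071 ,  0.20544137]), 'tcp_rot': array([-3.14151442e+00, -5.74485261e-05,  4.07715404e-01]), 'contact_force': array([0.84145698, 0.54450237, 0.55137546]), 'moment': array([-0.00645368,  0.00105154, -0.03261133]), 'finger_gap': 0.9974258610031217}
```

```bash
python3 - <<'E'
import cv2,numpy as np
a=cv2.imread("pics/top0.png")[100:350,110:530]; a=cv2.resize(a,(800,476),interpolation=cv2.INTER_CUBIC); cv2.imwrite("pics/topc.png",a)
a=cv2.imread("pics/scene0.png")[130:320,130:520]; a=cv2.resize(a,(800,390),interpolation=cv2.INTER_CUBIC); cv2.imwrite("pics/scenec.png",a)
E
```

```text
(no output)
```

View pics/topc.png

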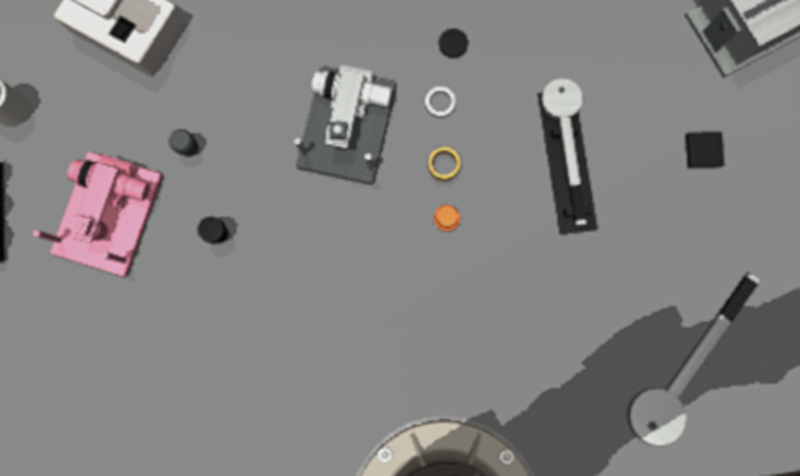

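View pics/scenec.png

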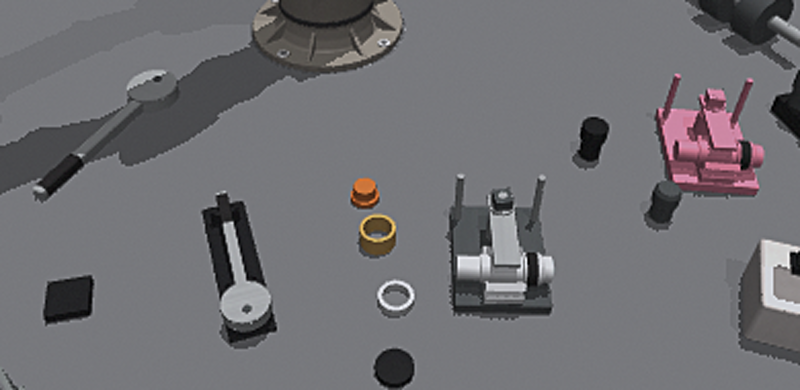

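```bash
cat > h.py <<'E'
from rig import robot, eyes
import cv2,numpy as np
from scipy.spatial.transform import Rotation as Ro
def ray(p,u,v,z):
    d=np.array([(u-p["cx"])/p["fx"],(v-p["cy"])/p["fy"],1.]); R=np.array(p["R"]); c=-R.T@p["t"]; d=R.T@d
    return (c+d*(z-c[2])/d[2])
def proj(p,X):
    X=np.atleast_2d(X); q=X@np.array(p["R"]).T+p["t"]; return np.c_[p["fx"]*q[:,0]/q[:,2]+p["cx"],p["fy"]*q[:,1]/q[:,2]+p["cy"]]
def snap(c,f=None):
    p=eyes.camera_params(c); im=eyes.camera(c)[:,:,::-1].copy()
    if f: cv2.imwrite(f,im)
    return p,im
def togo(tgt,yaw):
    "rows units: shift in tool axes (50mm), spin(6deg) from the measured pose"
    s=robot.state(); R=Ro.from_euler('xyz',s["tcp_rot"]).as_matrix()
    d=R.T@(np.array(tgt)-s["ee_pos"])/0.05
    dy=(yaw-s["tcp_rot"][2]+np.pi/2)%np.pi-np.pi/2   # half-turn symmetric
    return np.round(d,3), round(-np.degrees(dy)/6,3)
E
python3 - <<'E'
from h import *
p=eyes.camera_params("top")
for n,c,z in [("head",(562,97),.045),("hend",(581,222),.035),("nut",(338,131),.098),("pinL",(297,143),.102),("pinR",(368,157),.102),("cap",(447,218),.02),("brass",(444,162),.03),("bar",(212,230),.06)]:
    print(n,ray(p,c[0]/1.905+110,c[1]/1.905+100,z).round(4))
w=eyes.camera_params("wrist"); print(w, -w["R"].T@w["t"])
E
```

```text
head [ 0.6318 -0.1804  0.045 ]
hend [ 0.4383 -0.2072  0.035 ]
nut [0.5628 0.1605 0.098 ]
pinL [0.5433 0.2203 0.102 ]
pinR [0.5229 0.1151 0.102 ]
cap [ 0.4449 -0.0039  0.02  ]
brass [0.5311 0.0013 0.03  ]
bar [0.4181 0.3504 0.06  ]
{'fx': 314.46609303098677, 'fy': 314.46609303098677, 'cx': 325.32849298970734, 'cy': 197.72824232042495, 'R': array([[ 0.39589681, -0.918294  , -0.00135745],
       [-0.8921526 , -0.38497605,  0.23634122],
       [-0.21755331, -0.09235569, -0.97166917]]), 't': array([-0.67482314, -0.02480389,  0.39175974])} [ 0.33026011 -0.5930537   0.38560701]
```

```bash
python3 - <<'E'
from h import *
print(togo([.518,-.196,.205],.138))
E
```

```text
(array([ 7.955, -5.792,  0.01 ]), np.float64(2.576))
```

>>> servo_tool:
  plan: [0.8, -0.6, 0, 0.3, 1.6, -1.15, 0, 0.5, 2.4, -1.75, 0, 0.8, 3.2, -2.3, 0, 1, 4, -2.9, 0, 1.3, 4.8, -3.5, 0, 1.5, 5.6, -4.1, 0, 1.8, 6.4, -4.65, 0, 2.1, 7.2, -5.2, 0, 2.3, 7.96, -5.8, 0, 2.58, 7.96, -5.8, 0, 2.58, 7.96, -5.8, 0, 2.58]
  fingers: -1

```text
clock: 1.7
ee_pos: [0.5184, -0.1947, 0.2055]
tcp_rot: [-3.142, -0.0, 0.14]
contact_force: [-0.5, 0.4, -0.7]
finger_gap: 0.999
```

```bash
python3 - <<'E'
from h import *
p,im=snap("wrist","pics/w1.png"); s=robot.state(); print(s["ee_pos"],s["tcp_rot"],s["contact_force"])
for n in ["grip","rest"]: print(n,[( [round(v) for v in d["extent"]],round(d["conf"],2)) for d in eyes.search_frame("wrist",n)])
print(proj(p,[[.6318,-.1804,.045],[.4383,-.2072,.042],[.518,-.196,.042],s["ee_pos"]]))
E
```

```text
[ 0.51773804 -0.19605014  0.20546237] [3.14138303e+00 3.29815802e-04 1.37862934e-01] [ 0.05176537 -0.61423342 -0.16667379]
grip [([296, 40, 356, 253], 0.98), ([445, 348, 473, 361], 0.77)]
rest [([298, 92, 350, 248], 0.82)]
[[326.85489586  74.40821412]
 [326.35850891 251.88267999]
 [326.39953943 184.60077429]
 [327.00496168 237.70873712]]
```

View pics/w1.png

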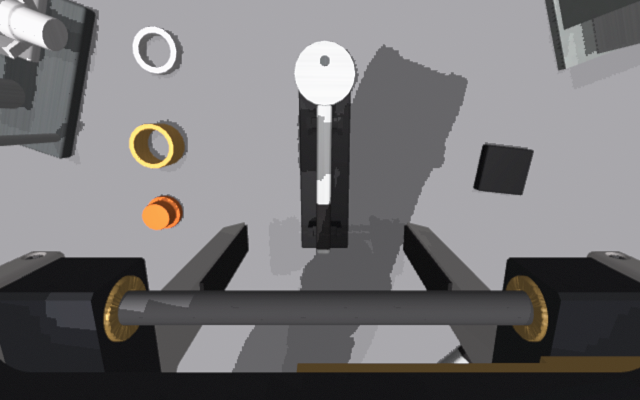

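```bash
python3 - <<'E'
from h import *
im=cv2.imread("pics/w1.png"); p=eyes.camera_params("wrist")
g=cv2.cvtColor(im,cv2.COLOR_BGR2GRAY)
m=(g>195).astype(np.uint8); 
n,l,st,ce=cv2.connectedComponentsWithStats(m[:,290:360]); k=1+st[1:,4].argmax(); print(st[k],ce[k])
hm=(l==k); ys,xs=np.nonzero(hm[:105]); (c,r)=cv2.minEnclosingCircle(np.c_[xs+290,ys].astype(np.float32)); print(c,r)
H=ray(p,*c,.045)
pts=[]
for v in range(112,200,4):
    x=np.nonzero(hm[v])[0]+290; pts.append(ray(p,(x[0]+x[-1])/2,v,.042)); 
pts=np.array(pts); w=np.polyfit(pts[:,0],pts[:,1],1); yaw=np.arctan(w[0])
print("head",H,"yaw",yaw,"lat",np.polyval(w,H[0])-H[1], "gripfromhead",H[:2]-.115*np.array([np.cos(yaw),np.sin(yaw)]), "line y",np.polyval(w,H[0]-.115*np.cos(yaw)))
E
```

```text
[   4   41   61   82 3146] [34.12269549 75.23617292]
(324.0, 72.5) 32.09760665893555Traceback (most recent call last):
  File "<stdin>", line 10, in <module>
IndexError: index 0 is out of bounds for axis 0 with size 0
```

```bash
python3 - <<'E'
from h import *
im=cv2.imread("pics/w1.png"); p=eyes.camera_params("wrist")
g=cv2.cvtColor(im,cv2.COLOR_BGR2GRAY).astype(int)
H=ray(p,325,72.5,.045); pts=[]
for v in range(114,202,4):
    x=np.nonzero(g[v,308:342]>110)[0]+308
    if len(x)>8: pts.append(ray(p,(x[0]+x[-1])/2,v,.042)); 
    if v%16==2: print(v,x[0],x[-1])
pts=np.array(pts); w=np.polyfit(pts[:,0],pts[:,1],1); yaw=np.arctan(w[0])
print("head",H,"yaw",yaw,"lat",np.polyval(w,H[0])-H[1], "gripfromhead",H[:2]-.115*np.array([np.cos(yaw),np.sin(yaw)]), "line y",np.polyval(w,H[0]-.115*np.cos(yaw)))
E
```

```text
114 317 331
130 318 330
146 317 330
162 317 330
178 317 330
194 317 330
head [ 0.63238826 -0.18111932  0.045     ] yaw 0.12850256292917422 lat 0.001064054928494429 gripfromhead [ 0.51833645 -0.19585648] line y -0.19479242648421102
```

```bash
python3 - <<'E'
from h import *
print(togo([.5333,-.193,.017],.132))
E
```

```text
(array([ 0.327, -0.038,  3.77 ]), np.float64(0.035))
```

>>> servo_tool:
  plan: [0.33, -0.04, 0.8, 0.04, 0.33, -0.04, 1.6, 0.04, 0.33, -0.04, 2.4, 0.04, 0.33, -0.04, 3.1, 0.04, 0.33, -0.04, 3.6, 0.04, 0.33, -0.04, 3.77, 0.04, 0.33, -0.04, 3.77, 0.04]

```text
clock: 2.55
ee_pos: [0.5333, -0.1921, 0.0164]
tcp_rot: [-3.141, 0.002, 0.132]
contact_force: [-0.1, 0.2, -0.4]
finger_gap: 0.999
```

>>> servo_tool:
  plan: [0, 0, 0, 0, 0, 0, 0, 0, 0, 0, 0, 0, 0, 0, 0, 0, 0, 0, 0, 0, 0, 0, 0, 0, 0, 0, 0, 0, 0, 0, 0, 0]
  fingers: 1
  newtons: 45

```text
clock: 3.35
ee_pos: [0.5341, -0.1913, 0.017]
tcp_rot: [-3.141, 0.0, 0.133]
contact_force: [0.9, 0.5, -0.1]
finger_gap: 0.352
```

>>> servo_tool:
  plan: [0, 0, 0, 0, 0, 0, 0, 0, 0, 0, 0, 0, 0, 0, 0, 0, 0, 0, 0, 0]

```text
clock: 3.85
ee_pos: [0.5341, -0.1913, 0.017]
tcp_rot: [-3.141, 0.0, 0.133]
contact_force: [0.2, 0.0, 0.0]
finger_gap: 0.165
```

>>> servo_tool:
  plan: [0, 0, -0.2, 0, 0, 0, -0.6, 0, 0, 0, -1.2, 0, 0, 0, -1.8, 0, 0, 0, -2.6, 0, 0, 0, -3.4, 0, 0, 0, -3.4, 0, 0, 0, -3.4, 0]

```text
clock: 4.65
ee_pos: [0.5342, -0.1914, 0.1879]
tcp_rot: [3.141, -0.001, 0.133]
contact_force: [-0.4, -0.6, -4.7]
finger_gap: 0.164
```

```bash
python3 - <<'E'
from h import *
s=robot.state(); print(s)
print(togo([.44,.10,.19],-.19))
E
```

```text
{'clock': 4.65, 'joints': array([ 0.33904032,  0.27301426, -0.12956891,  1.86334302,  0.04145746,
        1.00626043, -1.24538502]), 'dq': array([-0.00196365,  0.03606816, -0.00104767,  0.02726791,  0.00143215,
       -0.01114275, -0.0004559 ]), 'joint_torque': array([ 7.12935976e-02, -8.15401697e+01, -4.02867654e-01, -4.75278461e+01,
       -7.40344031e-02,  1.34318364e-01,  3.66696634e-02]), 'ee_pos': array([ 0.53416039, -0.19143969,  0.1878931 ]), 'tcp_rot': array([ 3.14090231e+00, -1.38827973e-03,  1.33328064e-01]), 'contact_force': array([-0.37280626, -0.57903747, -4.7121392 ]), 'moment': array([ 0.04991788,  0.04282396, -0.01875971]), 'finger_gap': 0.16378539367960865}
(array([-1.092, -6.027, -0.048]), np.float64(3.088))
```

```bash
python3 - <<'E'
from h import *
print(togo([.48,.03,.188],.1))
E
```

```text
(array([-0.485, -4.533, -0.006]), np.float64(0.318))
```

>>> servo_tool:
  plan: [-0.1, -0.6, 0, 0.1, -0.2, -1.4, 0, 0.2, -0.3, -2.2, 0, 0.2, -0.4, -3, 0, 0.3, -0.5, -3.8, 0, 0.3, -0.5, -4.3, 0, 0.3, -0.5, -4.5, 0, 0.3, -0.5, -4.5, 0, 0.3, -0.5, -4.5, 0, 0.3]

```text
clock: 5.55
ee_pos: [0.4792, 0.0272, 0.1863]
tcp_rot: [3.141, 0.001, 0.101]
contact_force: [0.1, -0.3, -3.1]
finger_gap: 0.164
```

```bash
python3 - <<'E'
from h import *
p,im=snap("wrist","pics/w2.png"); s=robot.state(); print(s["ee_pos"],s["tcp_rot"],s["contact_force"])
for n in ["grip","nut","clamp"]: print(n,[( [round(v) for v in d["extent"]],round(d["conf"],2)) for d in eyes.search_frame("wrist",n)])
print(proj(p,[[.563,.161,.098],[.5433,.2203,.102],[.5229,.1151,.102]]))
E
```

```text
[0.4793417  0.02691421 0.18647732] [3.14134582e+00 1.00376585e-03 1.00388331e-01] [ 0.11057793 -0.58273862 -3.83499172]
grip [([256, 0, 394, 363], 0.56)]
nut [([150, 62, 194, 97], 0.72)]
clamp [([87, 0, 271, 156], 0.77)]
[[170.75803229  84.46733276]
 [ 94.74426253 101.82451716]
 [224.9406366  140.65519911]]
```

View pics/w2.png

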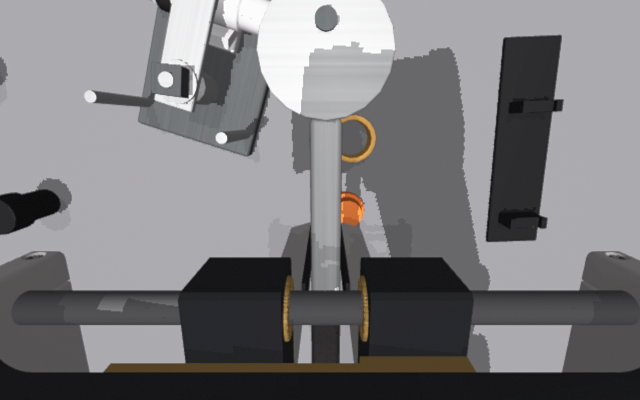

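```bash
python3 - <<'E'
from h import *
im=cv2.imread("pics/w2.png"); a=cv2.resize(im[50:160,70:240],(800,518),interpolation=cv2.INTER_CUBIC); cv2.imwrite("pics/w2c.png",a)
p=eyes.camera_params("wrist")
N=ray(p,165,79,.100)
P1=ray(p,90,96,.102);P2=ray(p,221,138,.102); d=P1-P2; print("pins",P1,P2,np.hypot(*d[:2]),"(107.4)"); n=np.array([d[1],-d[0]])/np.hypot(*d[:2]); print("nut",N,"clampyaw",np.arctan2(n[1],n[0]),"nut from pins",(P1+P2)[:2]/2+n*.031)
ys,xs=np.nonzero((im[:,:,1]>205)&(np.add.outer(0*np.arange(400),np.arange(640))>275)&(np.arange(640)<400)&(np.arange(400)[:,None]<118)); print(xs.min(),xs.max(),ys.max())
print("head",ray(p,326,49,.2135))
E
```

```text
pins [0.5479727  0.22417956 0.102     ] [0.5251261  0.11860065 0.102     ] 0.10802256500592851 (107.4)
nut [0.56708963 0.16483764 0.1       ] clampyaw -0.2131078564733196 nut from pins [0.56684813 0.16483365]
276 394 113
head [0.57873302 0.03661455 0.2135    ]
```

View pics/w2c.png

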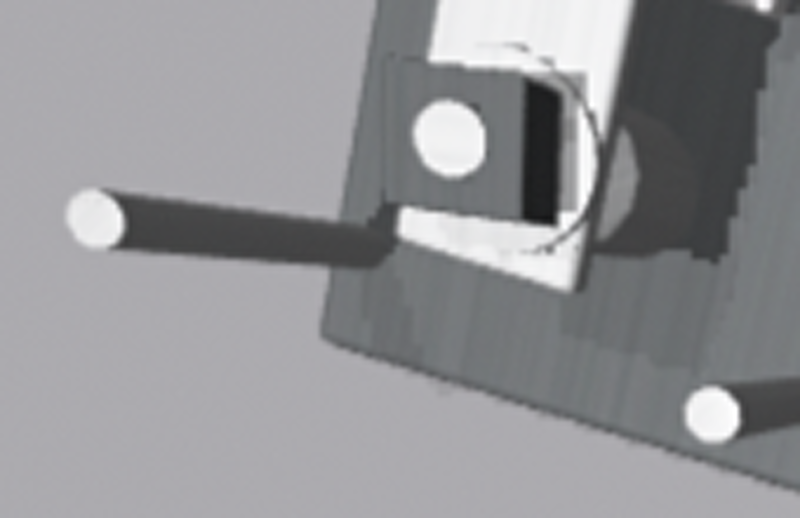

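```bash
python3 - <<'E'
from h import *
print(togo([.5118,.0621,.114],.537))
E
```

```text
(array([ 0.713, -0.629,  1.456]), np.float64(-4.171))
```

>>> servo_tool:
  plan: [0.2, -0.2, 0, -1.3, 0.4, -0.3, 0.3, -2.6, 0.7, -0.6, 0.7, -3.6, 0.71, -0.63, 1.2, -4.17, 0.71, -0.63, 1.46, -4.17, 0.71, -0.63, 1.46, -4.17, 0.71, -0.63, 1.46, -4.17]

```text
clock: 6.45
ee_pos: [0.5117, 0.0627, 0.1145]
tcp_rot: [3.141, -0.0, 0.536]
contact_force: [-0.2, 0.6, -4.1]
finger_gap: 0.168
```

```bash
python3 - <<'E'
from h import *
p,im=snap("wrist","pics/w3.png"); s=robot.state(); print(s["ee_pos"],s["tcp_rot"],s["contact_force"])
for n in ["grip","nut"]: print(n,[( [round(v) for v in d["extent"]],round(d["conf"],2)) for d in eyes.search_frame("wrist",n)])
np.save("w3s.npy",np.r_[s["ee_pos"],s["tcp_rot"]])
print(proj(p,[[.567,.1648,.1]]))
E
```

```text
[0.51201059 0.06287776 0.11496555] [ 3.14103074e+00 -9.25564202e-04  5.36638917e-01] [ 0.13354352  0.24641621 -3.85502149]
grip [([257, 0, 394, 364], 0.57)]
nut [([196, 35, 255, 98], 0.68)]
[[222.05741911  64.78373921]]
```

View pics/w3.png

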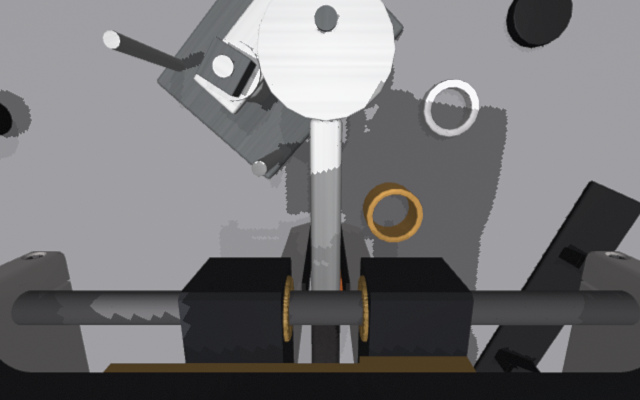

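```bash
python3 - <<'E'
from h import *
im=cv2.imread("pics/w3.png"); g=cv2.cvtColor(im,cv2.COLOR_BGR2GRAY); p=eyes.camera_params("wrist")
n,l,st,ce=cv2.connectedComponentsWithStats((g[52:82,208:238]>180).astype(np.uint8)); k=l[14,15]; pc=ce[k]+[208,52]; print("pin",pc,st[k])
# head circle: project a circle of r=31 at z, fit centre to edges found
E=[]
for v in range(2,118,3):
    for sgn in (-1,1):
        u=326
        r=g[v].astype(int)
        rng=range(326+sgn*30,326+sgn*80,sgn)
        b=[i for i in rng if abs(r[i+sgn]-r[i-sgn])>40]
        if b: E.append((b[0],v))
E=np.array(E,float)
from scipy.optimize import least_squares
s=robot.state(); z=s["ee_pos"][2]+.028
X=np.array([ray(p,u,v,z)[:2] for u,v in E])
f=least_squares(lambda q:np.hypot(X[:,0]-q[0],X[:,1]-q[1])-q[2],[.59,.11,.031],loss='soft_l1',f_scale=.0005).x
print("head",f)
N=ray(p,*pc,.100); N2=ray(p,*pc,.096); y=s["tcp_rot"][2]
T=np.array([[np.cos(y),np.sin(y)],[np.sin(y),-np.cos(y)]])
print("nut",N,N2,"head in tool",T@(f[:2]-s["ee_pos"][:2]),"nut in tool",T@(N[:2]-s["ee_pos"][:2]))
a=cv2.resize(im[30:110,170:270],(750,600),interpolation=cv2.INTER_CUBIC); cv2.imwrite("pics/w3c.png",a)
E
```

```text
pin [222.46111111  65.84722222] [  5   3  20  23 360]
head [0.59814651 0.11450316 0.03066325]
nut [0.56697258 0.16504165 0.1       ] [0.56690209 0.16642435 0.096     ] head in tool [ 0.10019635 -0.00017982] nut in tool [ 0.09928536 -0.05955257]
```

View pics/w3c.png

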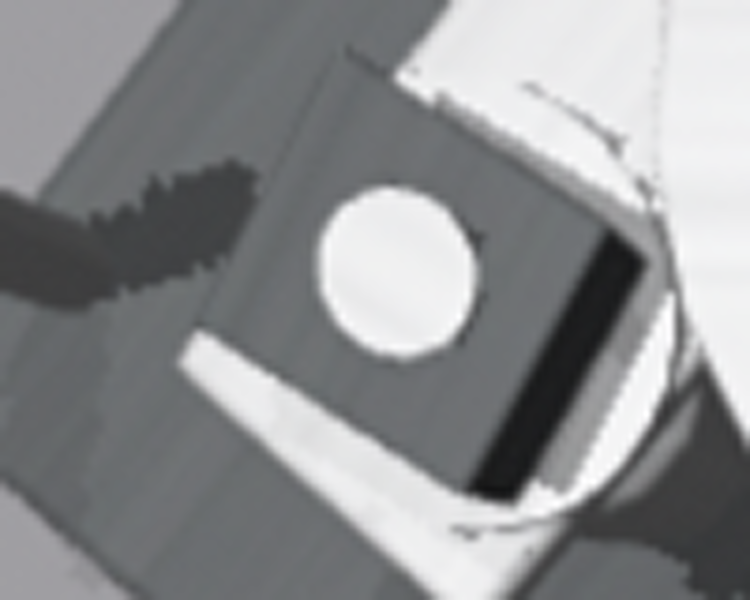

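```bash
python3 - <<'E'
from h import *
p=eyes.camera_params("wrist")
c=np.array([ray(p,u/7.5+170,v/7.5+30,.099)[:2] for u,v in [(343,52),(605,232),(470,490),(195,330)]])
print(c.mean(0))
for i in range(4):
    d=c[(i+1)%4]-c[i]; print(np.hypot(*d),np.degrees(np.arctan2(d[1],d[0]))%90)
print(togo(np.r_[.567-.1*np.cos(.537),.1653-.1*np.sin(.537),.115],.537))
E
```

```text
[0.56673148 0.16441287]
0.023126711426394175 87.19635292462023
0.022428067389632707 89.03912782698183
0.02389587257488662 0.7645809117239537
0.02390367764231058 87.19247384968686
(array([-0.011, -1.196,  0.002]), np.float64(0.003))
```

>>> servo_tool:
  plan: [0, -0.6, 0, 0, 0, -1.1, 0, -0.2, 0, -1.2, 0, -0.4, 0, -1.2, 0.2, -0.4, 0, -1.2, 0.4, -0.4, 0, -1.2, 0.4, -0.4]

```text
clock: 7.2
ee_pos: [0.4802, 0.1136, 0.0924]
tcp_rot: [-3.141, 0.002, 0.579]
contact_force: [-0.3, 0.1, -4.0]
finger_gap: 0.166
```

```bash
python3 - <<'E'
from h import *
s=robot.state(); print(s["ee_pos"],s["tcp_rot"],s["contact_force"],s["moment"])
print(togo(np.r_[.567-.1*np.cos(.577),.1652-.1*np.sin(.577),.091],.577))
E
```

```text
[0.4802421  0.11360305 0.09240368] [-3.14102233e+00  2.19960509e-03  5.78778509e-01] [-0.29995372  0.09724039 -4.01434424] [-0.05546565  0.06041938  0.0301563 ]
(array([0.017, 0.082, 0.028]), np.float64(0.017))
```

>>> servo_tool:
  plan: [0.02, 0.08, 0, 0, 0.02, 0.08, 0.04, 0, 0.02, 0.08, 0.08, 0, 0.02, 0.08, 0.08, 0]

```text
clock: 7.6
ee_pos: [0.4838, 0.1119, 0.0898]
tcp_rot: [-3.141, 0.0, 0.58]
contact_force: [-0.0, -0.3, -3.8]
finger_gap: 0.167
```

```bash
python3 - <<'E'
from h import *
s=robot.state(); print(s["ee_pos"],s["tcp_rot"],s["contact_force"],s["moment"])
print(togo(np.r_[.567-.1*np.cos(.577),.1652-.1*np.sin(.577),.09],.577))
E
```

```text
[0.48375319 0.1119021  0.08984014] [-3.14144076e+00  1.08974994e-04  5.80225631e-01] [-0.01159372 -0.2542641  -3.84455445] [-0.05842633  0.01666053  0.01203885]
(array([-0.023,  0.015, -0.003]), np.float64(0.031))
```

>>> servo_tool:
  plan: [-0.02, 0.01, 0.04, 0, -0.02, 0.01, 0.06, 0, -0.02, 0.01, 0.06, 0]

```text
clock: 7.9
ee_pos: [0.4835, 0.1113, 0.0872]
tcp_rot: [3.141, -0.001, 0.581]
contact_force: [-0.1, 0.1, 1.4]
finger_gap: 0.167
```

>>> servo_tool:
  plan: [0, 0, 0.02, 0, 0, 0, 0.04, 0, 0, 0, 0.04, 0]

```text
clock: 8.2
ee_pos: [0.4832, 0.1111, 0.085]
tcp_rot: [-3.142, -0.0, 0.581]
contact_force: [-0.3, -0.2, 1.6]
finger_gap: 0.164
```

```bash
python3 - <<'E'
from h import *
s=robot.state(); print(s["ee_pos"],s["tcp_rot"],s["contact_force"],s["moment"])
print(togo(np.r_[.567-.1*np.cos(.577),.1652-.1*np.sin(.577),.09],.577))
E
```

```text
[0.48322924 0.11106991 0.08495701] [-3.14156548e+00 -6.58744472e-05  5.80569476e-01] [-0.25962892 -0.18514808  1.63959148] [ 0.2014052  -0.37600691  0.04240388]
(array([-0.005,  0.007, -0.101]), np.float64(0.034))
```

>>> servo_tool:
  plan: [0, -0.1, 0.005, 0.5, 0.01, -0.21, 0.01, 1, 0.02, -0.31, 0.015, 1.5, 0.04, -0.42, 0.02, 2, 0.07, -0.52, 0.025, 2.5, 0.1, -0.62, 0.03, 3, 0.1, -0.62, 0.03, 3]

```text
clock: 8.9
ee_pos: [0.4704, 0.1399, 0.0836]
tcp_rot: [3.141, -0.0, 0.266]
contact_force: [0.7, -2.5, 2.0]
finger_gap: 0.169
```

```bash
cat > st.py <<'E'
from h import *
s=robot.state(); y=s["tcp_rot"][2]; N=np.array([.567,.1652]); u=np.array([np.cos(y),np.sin(y)])
r=s["ee_pos"][:2]-N; F=s["contact_force"]; M=s["moment"]
print(s["clock"],s["ee_pos"].round(4),"yaw",y.round(3),"F",F.round(2),"M",M.round(3),"Tz about nut",round(r[0]*F[1]-r[1]*F[0]+M[2],3),"Mpitch",round(M[:2]@[-u[1],u[0]],3))
print("radial,lat err",round(.1+r@u,4),round(r@[u[1],-u[0]],4))
E
python3 st.py
```

```text
8.9 [0.4704 0.1399 0.0836] yaw 0.266 F [ 0.67 -2.45  2.04] M [-0.507 -0.609 -0.235] Tz about nut 0.019 Mpitch -0.455
radial,lat err 0.0002 -0.001
```

>>> servo_tool:
  plan: [0, -0.1, 0.005, 0.5, 0.01, -0.21, 0.01, 1, 0.02, -0.31, 0.015, 1.5, 0.04, -0.42, 0.02, 2, 0.07, -0.52, 0.025, 2.5, 0.1, -0.62, 0.03, 3, 0.1, -0.62, 0.03, 3]

```text
clock: 9.6
ee_pos: [0.467, 0.1709, 0.0819]
tcp_rot: [3.141, 0.0, -0.047]
contact_force: [-0.5, -0.9, 1.8]
finger_gap: 0.167
```

```bash
python3 st.py
```

```text
9.6 [0.467  0.1709 0.0819] yaw -0.047 F [-0.48 -0.91  1.79] M [-0.457 -0.287 -0.141] Tz about nut -0.047 Mpitch -0.308
radial,lat err -0.0002 -0.001
```

>>> servo_tool:
  plan: [0, -0.1, 0.005, 0.5, 0.01, -0.21, 0.01, 1, 0.02, -0.31, 0.015, 1.5, 0.04, -0.42, 0.02, 2, 0.07, -0.52, 0.025, 2.5, 0.1, -0.62, 0.03, 3, 0.1, -0.62, 0.03, 3]

```text
clock: 10.3
ee_pos: [0.4734, 0.2016, 0.0803]
tcp_rot: [3.141, 0.0, -0.36]
contact_force: [-0.5, -0.7, 0.8]
finger_gap: 0.166
```

```bash
python3 st.py
```

```text
10.3 [0.4734 0.2016 0.0803] yaw -0.36 F [-0.5  -0.71  0.79] M [-0.301 -0.073 -0.069] Tz about nut 0.015 Mpitch -0.174
radial,lat err -0.0004 -0.0011
```

```bash
python3 - <<'E'
from h import *
p,a=snap("wrist"); p2,b=snap("scene")
q=proj(p2,[[.567,.165,.1]])[0].astype(int)
b=cv2.resize(b[q[1]-45:q[1]+35,q[0]-80:q[0]+80],(640,320),interpolation=cv2.INTER_CUBIC)
cv2.imwrite("pics/c4.png",np.vstack([a[:260],b]))
E
```

```text
(no output)
```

View pics/c4.png

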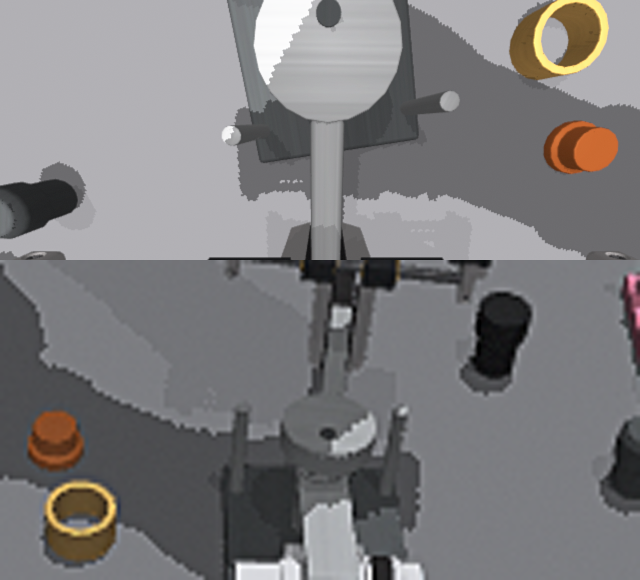

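>>> servo_tool:
  plan: [0, 0.02, 0, 0, 0, 0.02, -0.05, 0, 0, 0.02, -0.1, 0, 0, 0.02, -0.15, 0, 0, 0.02, -0.2, 0, 0, 0.02, -0.2, 0]
  newtons: 8

```text
clock: 11.0
ee_pos: [0.4734, 0.2008, 0.0909]
tcp_rot: [-3.141, -0.0, -0.362]
contact_force: [0.7, -0.1, -3.7]
finger_gap: 0.167
```

```bash
cat > lv.py <<'E'
from h import *
# head size in the wrist view: level gives 136 px wide (u 258..394)
p,im=snap("wrist","pics/lv.png"); g=cv2.cvtColor(im,cv2.COLOR_BGR2GRAY).astype(int)
best=[]
E=[]
for v in range(2,112,3):
    for sg in(-1,1):
        b=[i for i in range(326+sg*40,326+sg*95,sg) if abs(g[v,i+sg]-g[v,i-sg])>25 and abs(g[v,i+2*sg]-g[v,i-2*sg])>25]
        if b: E.append((b[0],v))
E=np.array(E,float)
from scipy.optimize import least_squares
def X(h): 
    z=robot.state()["ee_pos"][2]+.028+h
    return np.array([ray(p,u,v,z)[:2] for u,v in E])
s=robot.state(); z0=s["ee_pos"][2]+.028; u=np.array([np.cos(s["tcp_rot"][2]),np.sin(s["tcp_rot"][2])])
# unknown: head height h; radius known 31 mm
def res(q):
    A=np.array([ray(p,a,b,z0+q[2])[:2] for a,b in E]); return np.hypot(A[:,0]-q[0],A[:,1]-q[1])-.0307
f=least_squares(res,[*(s["ee_pos"][:2]+.1*u),0],loss='soft_l1',f_scale=.0005,x_scale=.01).x
d=f[:2]-s["ee_pos"][:2]
print("head xy",f[:2].round(4),"raised mm",(f[2]*1e3).round(1),"tilt~",(f[2]/.1).round(3),"in tool",round(d@u,4),round(d@[u[1],-u[0]],4))
E
python3 st.py; python3 lv.py
```

```text
11.0 [0.4734 0.2008 0.0909] yaw -0.362 F [ 0.71 -0.13 -3.65] M [0.049 0.108 0.002] Tz about nut -0.012 Mpitch 0.118
radial,lat err -0.0002 -0.0002
head xy [0.5665 0.165 ] raised mm 7.2 tilt~ 0.072 in tool 0.0999 0.0004
```

>>> servo_tool:
  plan: [0, 0, 0, 0, 0, 0, 0, 0, 0, 0, 0, 0]
  newtons: 4.5

```text
clock: 11.35
ee_pos: [0.4731, 0.2007, 0.0904]
tcp_rot: [3.142, 0.0, -0.362]
contact_force: [0.4, 0.1, -3.5]
finger_gap: 0.167
```

```bash
python3 st.py; python3 lv.py
```

```text
11.35 [0.4731 0.2007 0.0904] yaw -0.362 F [ 0.39  0.13 -3.52] M [ 0.033  0.016 -0.054] Tz about nut -0.08 Mpitch 0.027
radial,lat err -0.0003 0.0
head xy [0.5673 0.1646] raised mm -3.6 tilt~ -0.036 in tool 0.1008 0.0004
```

>>> servo_tool:
  plan: [0, -0.1, 0.01, 0.5, 0.01, -0.21, 0.02, 1, 0.02, -0.31, 0.03, 1.5, 0.04, -0.42, 0.04, 2, 0.07, -0.52, 0.05, 2.5, 0.1, -0.62, 0.05, 3, 0.13, -0.71, 0.05, 3.5, 0.17, -0.81, 0.05, 4, 0.17, -0.81, 0.05, 4]
  newtons: 6

```text
clock: 12.3
ee_pos: [0.4955, 0.2367, 0.0879]
tcp_rot: [3.142, -0.001, -0.78]
contact_force: [0.0, -0.2, -3.0]
finger_gap: 0.17
```

```bash
python3 st.py; python3 lv.py
```

```text
12.3 [0.4955 0.2367 0.0879] yaw -0.78 F [ 0.03 -0.24 -2.97] M [ 0.109 -0.029  0.039] Tz about nut 0.054 Mpitch 0.056
radial,lat err -0.0012 -0.0005
head xy [0.5669 0.1659] raised mm -0.0 tilt~ -0.0 in tool 0.1005 -0.0001
```

>>> servo_tool:
  plan: [0.02, -0.1, 0.01, 0.5, 0.03, -0.21, 0.01, 1, 0.05, -0.31, 0.02, 1.5, 0.07, -0.42, 0.02, 2, 0.07, -0.42, 0.02, 2]

```text
clock: 12.85
ee_pos: [0.5127, 0.2478, 0.0864]
tcp_rot: [3.14, -0.001, -0.99]
contact_force: [-0.5, -1.3, -3.5]
finger_gap: 0.172
```

```bash
python3 st.py; python3 lv.py
```

```text
12.85 [0.5127 0.2478 0.0864] yaw -0.99 F [-0.5  -1.35 -3.47] M [-0.089 -0.021 -0.001] Tz about nut 0.114 Mpitch -0.086
radial,lat err 0.0012 0.0001
head xy [0.5682 0.1635] raised mm -10.6 tilt~ -0.106 in tool 0.1009 -0.0004
```

>>> servo_tool:
  plan: [-0.02, 0.01, 0.05, 0, -0.02, 0.01, 0.1, 0, -0.02, 0.01, 0.15, 0, -0.02, 0.01, 0.2, 0, -0.02, 0.01, 0.22, 0, -0.02, 0.01, 0.22, 0]

```text
clock: 13.5
ee_pos: [0.5116, 0.2486, 0.0759]
tcp_rot: [3.141, 0.0, -0.99]
contact_force: [1.0, 0.3, -3.3]
finger_gap: 0.167
```

```bash
python3 st.py; python3 lv.py
```

```text
13.5 [0.5116 0.2486 0.0759] yaw -0.99 F [ 1.01  0.26 -3.27] M [ 0.05  -0.038  0.013] Tz about nut -0.086 Mpitch 0.021
radial,lat err -0.0001 0.0005
head xy [0.5675 0.1641] raised mm -1.7 tilt~ -0.017 in tool 0.1012 -0.0003
```

>>> servo_tool:
  plan: [0, 0, 0, 0, 0, 0, 0.02, 0, 0, 0, 0.03, 0, 0, 0, 0.03, 0, 0, 0, 0.03, 0]
  newtons: 30

```text
clock: 14.05
ee_pos: [0.5118, 0.2488, 0.0746]
tcp_rot: [-3.141, 0.0, -0.99]
contact_force: [-0.4, -0.5, -0.3]
finger_gap: 0.166
```

>>> servo_tool:
  plan: [0.02, 0.26, 0, -1.25, 0.07, 0.52, 0, -2.5, 0.15, 0.77, 0, -3.75, 0.27, 1, 0, -5, 0.41, 1.22, 0, -6.25, 0.59, 1.41, 0, -7.5, 0.59, 1.41, 0, -7.5]

```text
clock: 14.75
ee_pos: [0.4686, 0.184, 0.0747]
tcp_rot: [-3.141, 0.001, -0.204]
contact_force: [-2.3, 2.4, -0.4]
finger_gap: 0.17
```

```bash
python3 st.py; python3 lv.py
```

```text
14.75 [0.4686 0.184  0.0747] yaw -0.204 F [-2.26  2.36 -0.41] M [0.494 0.505 0.063] Tz about nut -0.127 Mpitch 0.594
radial,lat err -0.0002 0.0015
head xy [0.5673 0.164 ] raised mm -3.6 tilt~ -0.036 in tool 0.1007 0.0003
```

>>> servo_tool:
  plan: [0.02, 0.25, 0, -1.25, 0.07, 0.51, 0, -2.5, 0.15, 0.75, 0, -3.75, 0.27, 0.98, 0, -5, 0.41, 1.2, 0, -6.25, 0.57, 1.38, 0, -7.35, 0.57, 1.38, 0, -7.35]

```text
clock: 15.5
ee_pos: [0.4827, 0.1107, 0.0742]
tcp_rot: [-3.141, 0.002, 0.564]
contact_force: [-7.1, -0.9, 0.3]
finger_gap: 0.169
```

```bash
sed -i 's/\[.567,.1652\]/[.5673,.1643]/' st.py; python3 st.py
```

```text
15.5 [0.4827 0.1107 0.0742] yaw 0.564 F [-7.1  -0.95  0.3 ] M [-0.13   1.308  0.226] Tz about nut -0.075 Mpitch 1.175
radial,lat err -0.0001 0.0001
```

>>> servo_tool:
  plan: [-0.01, -0.26, 0, 1.25, 0.04, -0.52, 0, 2.5, 0.12, -0.77, 0, 3.75, 0.24, -1, 0, 5, 0.38, -1.22, 0, 6.25, 0.56, -1.41, 0.02, 7.5, 0.56, -1.41, 0.02, 7.5]

```text
clock: 16.2
ee_pos: [0.4692, 0.1882, 0.0733]
tcp_rot: [3.141, -0.001, -0.224]
contact_force: [0.1, -4.0, -0.2]
finger_gap: 0.169
```

```bash
python3 st.py; python3 lv.py
```

```text
16.2 [0.4692 0.1882 0.0733] yaw -0.224 F [ 0.1  -4.02 -0.18] M [-0.994 -0.235 -0.221] Tz about nut 0.171 Mpitch -0.45
radial,lat err -0.0009 -0.0014
head xy [0.5669 0.1644] raised mm -3.1 tilt~ -0.031 in tool 0.1005 0.0008
```

>>> servo_tool:
  plan: [0.02, -0.26, 0, 1.25, 0.07, -0.52, 0.01, 2.5, 0.15, -0.77, 0.02, 3.75, 0.27, -1, 0.03, 5, 0.41, -1.22, 0.03, 6.25, 0.54, -1.35, 0.03, 7.1, 0.54, -1.35, 0.03, 7.1]

```text
clock: 16.95
ee_pos: [0.5099, 0.2469, 0.0717]
tcp_rot: [3.141, 0.0, -0.963]
contact_force: [-5.2, 3.4, -0.1]
finger_gap: 0.166
```

```bash
python3 st.py; python3 lv.py
```

```text
16.95 [0.5099 0.2469 0.0717] yaw -0.963 F [-5.16  3.43 -0.07] M [ 0.724  1.055 -0.086] Tz about nut 0.143 Mpitch 1.197
radial,lat err -0.0006 -0.0
head xy [0.5677 0.164 ] raised mm 1.1 tilt~ 0.011 in tool 0.101 -0.0004
```

>>> servo_tool:
  plan: [0, 0.26, 0, -1.25, 0.05, 0.52, 0, -2.5, 0.13, 0.77, 0, -3.75, 0.25, 1, 0, -5, 0.39, 1.22, 0, -6.25, 0.57, 1.41, 0, -7.5, 0.57, 1.41, 0, -7.5]

```text
clock: 17.7
ee_pos: [0.468, 0.1809, 0.0724]
tcp_rot: [-3.141, -0.0, -0.174]
contact_force: [0.0, 2.9, -1.6]
finger_gap: 0.169
```

>>> servo_tool:
  plan: [0.01, 0.25, 0, -1.25, 0.06, 0.51, 0, -2.5, 0.14, 0.75, 0, -3.75, 0.26, 0.98, 0, -5, 0.4, 1.2, 0, -6.25, 0.56, 1.38, 0, -7.1, 0.56, 1.38, 0, -7.1]

```text
clock: 18.4
ee_pos: [0.4834, 0.1089, 0.0719]
tcp_rot: [-3.141, 0.001, 0.564]
contact_force: [-4.8, 1.4, -1.6]
finger_gap: 0.165
```

```bash
python3 st.py; python3 lv.py
```

```text
18.4 [0.4834 0.1089 0.0719] yaw 0.564 F [-4.8   1.41 -1.63] M [0.402 1.105 0.434] Tz about nut 0.05 Mpitch 0.719
radial,lat err -0.0005 0.0019
head xy [0.5674 0.1638] raised mm -0.9 tilt~ -0.009 in tool 0.1003 -0.0008
```

>>> servo_tool:
  plan: [0, -0.26, 0, 1.25, 0.05, -0.52, 0, 2.5, 0.13, -0.77, 0, 3.75, 0.25, -1, 0.01, 5, 0.25, -1, 0.01, 5]

```text
clock: 18.95
ee_pos: [0.4668, 0.1612, 0.0714]
tcp_rot: [-3.141, -0.0, 0.038]
contact_force: [-0.9, -0.0, -1.1]
finger_gap: 0.169
```

```bash
python3 st.py
```

```text
18.95 [0.4668 0.1612 0.0714] yaw 0.038 F [-0.91 -0.01 -1.14] M [-0.066  0.206 -0.006] Tz about nut -0.008 Mpitch 0.208
radial,lat err -0.0005 -0.0007
```

>>> servo_tool:
  plan: [0.01, -0.17, 0, 0.83, 0.03, -0.35, 0.01, 1.67, 0.07, -0.51, 0.01, 2.5, 0.07, -0.51, 0.01, 2.5]

```text
clock: 19.35
ee_pos: [0.469, 0.1855, 0.0708]
tcp_rot: [3.141, 0.001, -0.221]
contact_force: [-5.1, -0.7, -0.5]
finger_gap: 0.167
```

```bash
python3 st.py
```

```text
19.35 [0.469  0.1855 0.0708] yaw -0.221 F [-5.06 -0.66 -0.46] M [0.058 1.011 0.095] Tz about nut 0.268 Mpitch 1.0
radial,lat err -0.0006 0.0008
```

>>> servo_tool:
  plan: [-0.02, -0.1, 0, 0.5, -0.01, -0.21, 0, 1, 0, -0.31, 0.01, 1.5, 0.02, -0.42, 0.01, 2, 0.02, -0.42, 0.01, 2]

```text
clock: 19.85
ee_pos: [0.4753, 0.2053, 0.0704]
tcp_rot: [3.142, -0.0, -0.429]
contact_force: [-2.3, 0.4, -1.7]
finger_gap: 0.165
```

```bash
python3 st.py
```

```text
19.85 [0.4753 0.2053 0.0704] yaw -0.429 F [-2.28  0.37 -1.68] M [0.066 0.384 0.08 ] Tz about nut 0.139 Mpitch 0.376
radial,lat err -0.0007 0.001
```

>>> servo_tool:
  plan: [0, -0.1, 0, 0.5, 0.01, -0.21, 0, 1, 0.02, -0.31, 0.01, 1.5, 0.04, -0.42, 0.01, 2, 0.04, -0.42, 0.01, 2]

```text
clock: 20.35
ee_pos: [0.4857, 0.2233, 0.0699]
tcp_rot: [3.141, 0.0, -0.637]
contact_force: [-2.7, 1.7, -0.4]
finger_gap: 0.164
```

```bash
python3 st.py
```

```text
20.35 [0.4857 0.2233 0.0699] yaw -0.637 F [-2.72  1.73 -0.43] M [0.354 0.69  0.172] Tz about nut 0.192 Mpitch 0.765
radial,lat err -0.0006 0.0011
```

>>> servo_tool:
  plan: [0, -0.1, 0, 0.5, 0.01, -0.21, 0, 1, 0.02, -0.31, 0.01, 1.5, 0.04, -0.42, 0.01, 2, 0.04, -0.42, 0.01, 2]

```text
clock: 20.85
ee_pos: [0.4997, 0.2388, 0.0694]
tcp_rot: [3.141, 0.0, -0.846]
contact_force: [-4.8, 3.8, -0.0]
finger_gap: 0.168
```

```bash
python3 st.py
```

```text
20.85 [0.4997 0.2388 0.0694] yaw -0.846 F [-4.77  3.8  -0.02] M [0.649 0.97  0.172] Tz about nut 0.271 Mpitch 1.129
radial,lat err -0.0006 0.0012
```

>>> servo_tool:
  plan: [0, -0.1, 0, 0.5, 0.01, -0.21, 0, 1, 0.01, -0.24, 0, 1.15, 0.01, -0.24, 0, 1.15]

```text
clock: 21.25
ee_pos: [0.5083, 0.2458, 0.0691]
tcp_rot: [3.14, 0.001, -0.965]
contact_force: [-6.8, 2.3, 0.6]
finger_gap: 0.165
```

```bash
python3 st.py; python3 lv.py
```

```text
21.25 [0.5083 0.2458 0.0691] yaw -0.965 F [-6.81  2.3   0.6 ] M [0.507 1.328 0.331] Tz about nut 0.751 Mpitch 1.173
radial,lat err -0.0006 0.0022
head xy [0.5674 0.1641] raised mm 1.5 tilt~ 0.015 in tool 0.1009 -0.0021
```

>>> servo_tool:
  plan: [-0.03, 0.26, 0, -1.25, 0.02, 0.52, 0, -2.5, 0.11, 0.77, 0, -3.75, 0.23, 1, 0, -5, 0.38, 1.22, 0, -6.25, 0.56, 1.41, 0, -7.5, 0.56, 1.41, 0, -7.5]

```text
clock: 22.0
ee_pos: [0.4671, 0.1809, 0.0699]
tcp_rot: [-3.141, -0.001, -0.179]
contact_force: [-0.1, 0.3, -2.1]
finger_gap: 0.168
```

>>> servo_tool:
  plan: [0.01, 0.25, 0, -1.25, 0.06, 0.51, 0, -2.5, 0.14, 0.75, 0, -3.75, 0.18, 0.83, 0, -4.1, 0.18, 0.83, 0, -4.1]

```text
clock: 22.5
ee_pos: [0.4692, 0.1402, 0.0698]
tcp_rot: [-3.141, -0.002, 0.244]
contact_force: [3.7, 0.1, -1.4]
finger_gap: 0.165
```

```bash
python3 st.py; python3 lv.py
```

```text
22.5 [0.4692 0.1402 0.0698] yaw 0.244 F [ 3.67  0.14 -1.43] M [ 0.086 -0.767 -0.015] Tz about nut 0.06 Mpitch -0.765
radial,lat err -0.001 -0.0004
head xy [0.5664 0.1645] raised mm -1.5 tilt~ -0.015 in tool 0.1003 0.0004
```

>>> servo_tool:
  plan: [0.03, -0.21, 0, 1, 0.06, -0.42, 0, 2, 0.12, -0.62, 0, 3, 0.12, -0.62, 0, 3]

```text
clock: 22.95
ee_pos: [0.4662, 0.1737, 0.0693]
tcp_rot: [3.141, 0.0, -0.07]
contact_force: [0.2, -2.5, -1.2]
finger_gap: 0.166
```

```bash
python3 st.py
```

```text
22.95 [0.4662 0.1737 0.0693] yaw -0.07 F [ 0.19 -2.55 -1.24] M [-0.482 -0.415 -0.217] Tz about nut 0.038 Mpitch -0.448
radial,lat err -0.0015 -0.0023
```

>>> servo_tool:
  plan: [0, -0.1, 0, 0.5, 0.01, -0.21, 0, 1, 0.01, -0.21, 0, 1]

```text
clock: 23.25
ee_pos: [0.4675, 0.1831, 0.0694]
tcp_rot: [3.141, 0.0, -0.171]
contact_force: [-0.6, -0.7, 0.0]
finger_gap: 0.166
```

```bash
python3 st.py
```

```text
23.25 [0.4675 0.1831 0.0694] yaw -0.171 F [-0.62 -0.67  0.01] M [-0.181  0.005 -0.147] Tz about nut -0.069 Mpitch -0.026
radial,lat err -0.0016 -0.0015
```

>>> servo_tool:
  plan: [0, -0.1, 0, 0.5, 0.01, -0.21, 0, 1, 0.01, -0.21, 0, 1]

```text
clock: 23.55
ee_pos: [0.4702, 0.1929, 0.0694]
tcp_rot: [3.141, -0.0, -0.276]
contact_force: [1.1, -2.8, -0.6]
finger_gap: 0.166
```

```bash
python3 st.py
```

```text
23.55 [0.4702 0.1929 0.0694] yaw -0.276 F [ 1.09 -2.84 -0.61] M [-0.585 -0.478 -0.172] Tz about nut 0.073 Mpitch -0.62
radial,lat err -0.0012 -0.001
```

>>> servo_tool:
  plan: [0, -0.1, 0, 0.5, 0.01, -0.21, 0, 1, 0.01, -0.21, 0, 1]

```text
clock: 23.85
ee_pos: [0.4738, 0.2023, 0.0694]
tcp_rot: [3.141, -0.001, -0.381]
contact_force: [2.3, -4.8, -0.8]
finger_gap: 0.167
```

```bash
python3 st.py
```

```text
23.85 [0.4738 0.2023 0.0694] yaw -0.381 F [ 2.32 -4.78 -0.75] M [-1.16  -0.776 -0.183] Tz about nut 0.175 Mpitch -1.152
radial,lat err -0.0009 -0.0005
```

>>> servo_tool:
  plan: [0, -0.1, 0, 0.5, 0, -0.1, 0, 0.5]

```text
clock: 24.05
ee_pos: [0.4757, 0.2067, 0.0695]
tcp_rot: [3.141, -0.001, -0.433]
contact_force: [2.2, -6.4, -1.3]
finger_gap: 0.167
```

```bash
python3 st.py
```

```text
24.05 [0.4757 0.2067 0.0695] yaw -0.433 F [ 2.15 -6.37 -1.27] M [-1.299 -0.803  0.013] Tz about nut 0.505 Mpitch -1.274
radial,lat err -0.001 -0.0
```

>>> servo_tool:
  plan: [0, -0.1, 0, 0.5, 0, -0.1, 0, 0.5]

```text
clock: 24.25
ee_pos: [0.4777, 0.211, 0.0694]
tcp_rot: [3.141, -0.001, -0.485]
contact_force: [2.6, -7.5, -1.3]
finger_gap: 0.168
```

```bash
python3 st.py
```

```text
24.25 [0.4777 0.211  0.0694] yaw -0.485 F [ 2.56 -7.55 -1.33] M [-1.541 -0.782  0.092] Tz about nut 0.649 Mpitch -1.411
radial,lat err -0.0011 0.0005
```

>>> servo_tool:
  plan: [0, -0.05, 0, 0.25, 0, -0.1, 0, 0.4, 0, -0.1, 0, 0.4]

```text
clock: 24.55
ee_pos: [0.4797, 0.2148, 0.0693]
tcp_rot: [3.14, -0.0, -0.526]
contact_force: [1.9, -7.3, -1.4]
finger_gap: 0.167
```

```bash
python3 st.py; python3 lv.py
```

```text
24.55 [0.4797 0.2148 0.0693] yaw -0.526 F [ 1.93 -7.27 -1.37] M [-1.911 -0.553  0.063] Tz about nut 0.603 Mpitch -1.439
radial,lat err -0.0011 0.0004
head xy [0.5663 0.1645] raised mm -2.5 tilt~ -0.025 in tool 0.1002 -0.0001
```

>>> servo_tool:
  plan: [0, -0.05, 0, 0.25, 0, -0.1, 0, 0.5, 0, -0.1, 0, 0.5]

```text
clock: 24.9
ee_pos: [0.4821, 0.219, 0.0692]
tcp_rot: [3.14, -0.0, -0.579]
contact_force: [1.1, -9.2, 0.0]
finger_gap: 0.165
```

```bash
python3 st.py
```

```text
24.9 [0.4821 0.219  0.0692] yaw -0.579 F [ 1.1  -9.23  0.03] M [-2.042 -0.463  0.189] Tz about nut 0.915 Mpitch -1.505
radial,lat err -0.0012 0.0009
```

>>> servo_tool:
  plan: [0.01, -0.05, 0, 0.25, 0.02, -0.1, 0, 0.5, 0.02, -0.1, 0, 0.5]

```text
clock: 25.2
ee_pos: [0.4849, 0.2228, 0.069]
tcp_rot: [3.139, 0.001, -0.631]
contact_force: [-2.7, -7.5, 0.1]
finger_gap: 0.165
```

```bash
python3 st.py
```

```text
25.2 [0.4849 0.2228 0.069 ] yaw -0.631 F [-2.7  -7.52  0.13] M [-1.668  0.485  0.258] Tz about nut 1.036 Mpitch -0.592
radial,lat err -0.0011 0.0014
```

>>> servo_tool:
  plan: [0, -0.03, 0, 0.15, 0, -0.05, 0, 0.25, 0, -0.05, 0, 0.25, 0, -0.05, 0, 0.25]

```text
clock: 25.6
ee_pos: [0.4861, 0.2245, 0.0689]
tcp_rot: [3.138, 0.001, -0.656]
contact_force: [-3.3, -6.7, -1.0]
finger_gap: 0.168
```

```bash
python3 st.py; python3 st.py|head -1; python3 lv.py; python3 - <<'E'
from h import *
print(robot.state()["joint_torque"].round(2))
E
```

```text
25.6 [0.4861 0.2245 0.0689] yaw -0.656 F [-3.32 -6.74 -1.03] M [-1.677  0.508  0.286] Tz about nut 1.034 Mpitch -0.621
radial,lat err -0.0011 0.0018
25.6 [0.4861 0.2245 0.0689] yaw -0.656 F [-3.32 -6.74 -1.03] M [-1.677  0.508  0.286] Tz about nut 1.034 Mpitch -0.621
head xy [0.5668 0.1645] raised mm -1.0 tilt~ -0.01 in tool 0.1006 -0.0017
[ -2.46 -71.2   11.2  -36.81  -1.8   -1.41  -0.34]
```

>>> servo_tool:
  plan: [0, -0.05, 0, 0.25, 0, -0.08, 0, 0.35, 0, -0.08, 0, 0.35, 0, -0.08, 0, 0.35]

```text
clock: 26.05
ee_pos: [0.4883, 0.2275, 0.0688]
tcp_rot: [3.138, 0.001, -0.693]
contact_force: [-4.3, -8.2, 0.1]
finger_gap: 0.166
```

```bash
python3 st.py
```

```text
26.05 [0.4883 0.2275 0.0688] yaw -0.693 F [-4.35 -8.2   0.13] M [-1.89   0.741  0.373] Tz about nut 1.295 Mpitch -0.637
radial,lat err -0.0011 0.0018
```

>>> servo_tool:
  plan: [0, 0.1, 0, -0.5, 0.01, 0.2, 0, -1, 0.01, 0.2, 0, -1, 0.01, 0.2, -0.1, -1, 0.01, 0.2, -0.25, -1, 0.01, 0.2, -0.45, -1, 0.01, 0.2, -0.7, -1, 0.01, 0.2, -1, -1, 0.01, 0.2, -1.4, -1, 0.01, 0.2, -1.8, -1, 0.01, 0.2, -1.8, -1]

```text
clock: 27.15
ee_pos: [0.4854, 0.2202, 0.1613]
tcp_rot: [-3.139, -0.002, -0.59]
contact_force: [2.0, -4.1, -3.9]
finger_gap: 0.166
```

```bash
python3 st.py; python3 lv.py; python3 - <<'E'
from h import *
print(togo([.49,-.13,.16],.132))
E
```

```text
27.15 [0.4854 0.2202 0.1613] yaw -0.59 F [ 2.03 -4.09 -3.94] M [-1.037 -0.61  -0.213] Tz about nut 0.009 Mpitch -1.083
radial,lat err 0.0008 -0.0009
head xy [0.5556 0.1718] raised mm 1.7 tilt~ 0.017 in tool 0.0862 0.001
(array([3.987e+00, 5.767e+00, 4.000e-03]), np.float64(-6.885))
```

```bash
python3 - <<'E'
from h import *
p,a=snap("wrist"); p2,b=snap("scene")
s=robot.state(); print(s["contact_force"],s["moment"],s["clock"])
q=proj(p2,[[.567,.165,.1]])[0].astype(int)
b=cv2.resize(b[q[1]-60:q[1]+20,q[0]-80:q[0]+80],(640,320),interpolation=cv2.INTER_CUBIC)
cv2.imwrite("pics/c5.png",np.vstack([a[:260],b]))
E
```

```text
[ 1.85723413 -0.03107799 -1.45334149] [-0.09992411 -0.68331735  0.1478124 ] 27.3
```

View pics/c5.png

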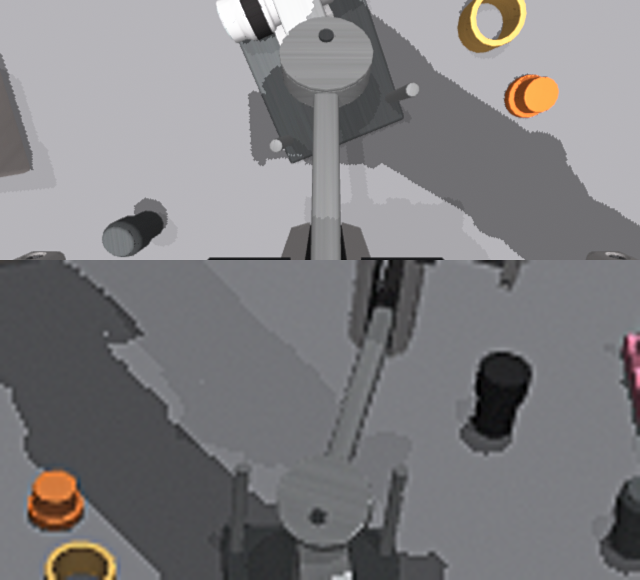

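```bash
python3 - <<'E'
from h import *
p=eyes.camera_params("wrist"); s=robot.state(); y=s["tcp_rot"][2]
for w,px in[(93,(326,55)),(135.5,(326,50))]:
    D=p["fx"]*.062/w; c=np.array([(px[0]-p["cx"])/p["fx"],(px[1]-p["cy"])/p["fy"],1])*D
    X=p["R"].T@(c-p["t"]); G=s["ee_pos"]+[0,0,.019]; d=X-G; u=np.array([np.cos(y),np.sin(y)])
    print(X.round(4),"from grasp: along",round(d[:2]@u,4),"up",d[2].round(4))
E
```

```text
[0.5758 0.1589 0.1135] from grasp: along 0.1111 up -0.065
[0.5665 0.1652 0.1839] from grasp: along 0.1 up 0.0054
```

>>> servo_tool:
  plan: [0, 0, 0, 0, 0.06, 0, 0, 0, 0.12, 0, -0.05, 0, 0.14, 0, -0.2, 0, 0.14, 0, -0.4, 0, 0.14, 0, -0.7, 0, 0.14, 0, -0.7, 0, 0.14, 0, -0.7, 0]
  newtons: 50

```text
clock: 28.1
ee_pos: [0.4897, 0.2181, 0.1948]
tcp_rot: [-3.141, 0.0, -0.592]
contact_force: [-0.4, -0.1, -4.0]
finger_gap: 0.169
```

```bash
python3 st.py; python3 - <<'E'
from h import *
p,a=snap("wrist"); p2,b=snap("scene")
q=proj(p2,[[.567,.165,.1]])[0].astype(int)
b=cv2.resize(b[q[1]-60:q[1]+20,q[0]-80:q[0]+80],(640,320),interpolation=cv2.INTER_CUBIC)
cv2.imwrite("pics/c6.png",np.vstack([a[:260],b]))
E
```

```text
28.1 [0.4897 0.2181 0.1948] yaw -0.592 F [-0.36 -0.06 -3.96] M [ 0.182  0.1   -0.014] Tz about nut 0.01 Mpitch 0.184
radial,lat err 0.0056 -0.0013
```

View pics/c6.png

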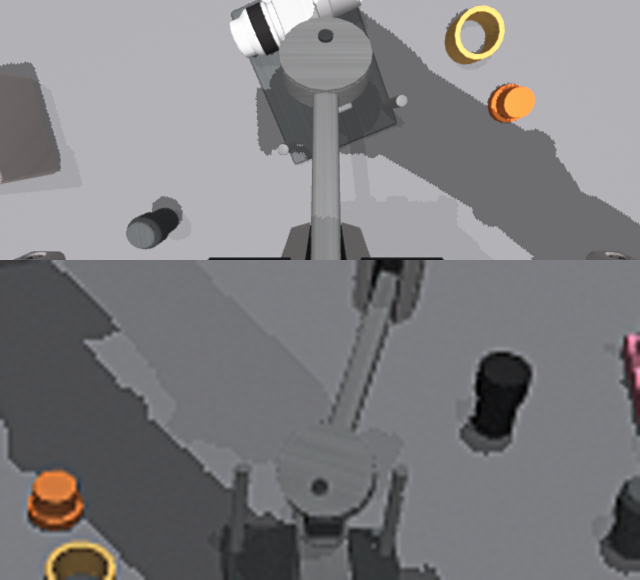

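```bash
python3 - <<'E'
from h import *
print(togo([.48,-.10,.195],.132))
E
```

```text
(array([ 3.393,  5.378, -0.017]), np.float64(-6.914))
```

>>> servo_tool:
  plan: [0.3, 0.5, 0, -0.6, 0.6, 1, 0, -1.2, 1, 1.5, 0, -1.9, 1.3, 2.1, 0, -2.6, 1.7, 2.7, 0, -3.4, 2.1, 3.3, 0, -4.2, 2.5, 3.9, 0, -5, 2.8, 4.5, 0, -5.8, 3.1, 5, 0, -6.5, 3.39, 5.38, 0, -6.91, 3.39, 5.38, 0, -6.91, 3.39, 5.38, 0, -6.91]

```text
clock: 29.4
ee_pos: [0.4797, -0.1003, 0.1941]
tcp_rot: [3.142, 0.001, 0.129]
contact_force: [0.2, 0.2, -4.1]
finger_gap: 0.165
```

>>> servo_tool:
  plan: [0, 0, 0.5, 0, 0, 0, 1, 0, 0, 0, 1.4, 0, 0, 0, 1.7, 0, 0, 0, 1.9, 0, 0, 0, 2, 0, 0, 0, 2, 0]
  newtons: 12

```text
clock: 30.1
ee_pos: [0.4802, -0.0995, 0.0942]
tcp_rot: [3.142, 0.0, 0.132]
contact_force: [1.4, -0.7, -4.2]
finger_gap: 0.169
```

```bash
python3 st.py
```

```text
30.1 [ 0.4802 -0.0995  0.0942] yaw 0.132 F [ 1.45 -0.66 -4.18] M [-0.008  0.11  -0.048] Tz about nut 0.392 Mpitch 0.11
radial,lat err -0.021 0.2501
```

>>> servo_tool:
  plan: [0, 0, 0.2, 0, 0, 0, 0.4, 0, -0.1, 0, 0.6, 0, -0.2, 0, 0.8, 0, -0.25, 0, 1, 0, -0.3, 0, 1.2, 0, -0.35, 0, 1.4, 0, -0.4, 0, 1.55, 0, -0.4, 0, 1.65, 0, -0.4, 0, 1.72, 0, -0.4, 0, 1.72, 0]

```text
clock: 31.2
ee_pos: [0.4603, -0.1027, 0.0082]
tcp_rot: [-3.142, 0.0, 0.131]
contact_force: [-1.4, -0.7, -1.3]
finger_gap: 0.171
```

```bash
python3 st.py
```

```text
31.2 [ 0.4603 -0.1027  0.0082] yaw 0.131 F [-1.35 -0.72 -1.28] M [-0.024  0.228 -0.009] Tz about nut -0.293 Mpitch 0.229
radial,lat err -0.0411 0.2507
```

>>> servo_tool:
  plan: [0, 0, 0, 0, 0, 0, 0, 0, 0, 0, -0.3, 0, 0, 0, -0.8, 0, 0, 0, -1.4, 0, 0, 0, -2, 0, 0, 0, -2.2, 0, 0, 0, -2.2, 0]
  newtons: 45

```text
clock: 32.0
ee_pos: [0.4612, -0.1021, 0.1193]
tcp_rot: [-3.141, -0.003, 0.132]
contact_force: [-0.0, -0.7, -5.1]
finger_gap: 0.165
```

```bash
sed -i 's#,"pics/lv.png"#,"pics/lv2.png"#; s/\.1\*u/.128*u/' lv.py; python3 st.py; python3 lv.py
```

```text
32.0 [ 0.4612 -0.1021  0.1193] yaw 0.132 F [-0.02 -0.71 -5.14] M [ 0.022  0.111 -0.008] Tz about nut 0.062 Mpitch 0.107
radial,lat err -0.0403 0.2501
head xy [ 0.5587 -0.0899] raised mm 153.4 tilt~ 1.534 in tool 0.099 0.001
```

View pics/lv2.png

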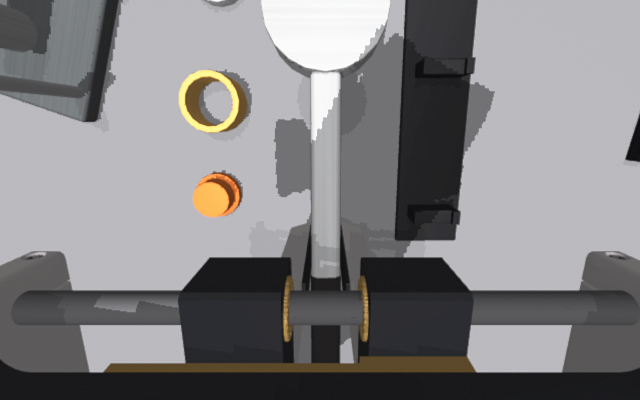

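```bash
python3 - <<'E'
from h import *
p=eyes.camera_params("wrist"); s=robot.state(); y=s["tcp_rot"][2]; u=np.array([np.cos(y),np.sin(y)])
D=p["fx"]*.062/128; px=(326,6); c=np.array([(px[0]-p["cx"])/p["fx"],(px[1]-p["cy"])/p["fy"],1])*D
X=p["R"].T@(c-p["t"]); d=X-s["ee_pos"]-[0,0,.019]; print("head",X,"along",d[:2]@u,"up",d[2])
# near edge of head on handle axis (29..31mm from axis) : handle/head junction at v=70
J=ray(p,326,70,s["ee_pos"][2]+.019-.005); print("junction along",(J[:2]-s["ee_pos"][:2])@u)
# rest base top edges
L=[ray(p,404,2,.006),ray(p,397,238,.006)];R_=[ray(p,476,2,.006),ray(p,456,238,.006)]
for A,B in(L,R_): print(A.round(4),B.round(4),np.arctan2((A-B)[1],(A-B)[0]).round(3))
print("base near-end mid",(L[1]+R_[1])/2, "wid",np.linalg.norm(L[1]-R_[1]))
u0=np.array([np.cos(.132),np.sin(.132)]); print("initial line lateral of base-mid:",((L[1]+R_[1])/2-[.5341,-.1913,0])[:2]@[-u0[1],u0[0]])
E
```

```text
head [ 0.58176276 -0.08650903  0.12857686] along 0.1222729285931792 up -0.008688086007898953
junction along 0.09268502544662036
[ 0.6321 -0.1453  0.006 ] [ 0.4262 -0.1779  0.006 ] 0.157
[ 0.6399 -0.2046  0.006 ] [ 0.4339 -0.2356  0.006 ] 0.15
base near-end mid [ 0.43008653 -0.20676583  0.006     ] wid 0.058204533550104846
initial line lateral of base-mid: -0.0016413468839571181
```

```bash
python3 - <<'E'
from h import *
print(togo([.5105,-.195,.03],.143))
E
```

```text
(array([0.745, 1.977, 1.765]), np.float64(-0.102))
```

>>> servo_tool:
  plan: [0.2, 0.5, 0, 0, 0.4, 1, 0, -0.1, 0.6, 1.5, 0, -0.1, 0.75, 1.98, 0, -0.1, 0.75, 1.98, 0.5, -0.1, 0.75, 1.98, 1, -0.1, 0.75, 1.98, 1.4, -0.1, 0.75, 1.98, 1.65, -0.1, 0.75, 1.98, 1.77, -0.1, 0.75, 1.98, 1.77, -0.1]

```text
clock: 33.05
ee_pos: [0.5099, -0.196, 0.0292]
tcp_rot: [-3.141, 0.001, 0.141]
contact_force: [0.5, 0.9, -3.7]
finger_gap: 0.166
```

```bash
python3 st.py
```

```text
33.05 [ 0.5099 -0.196   0.0292] yaw 0.141 F [ 0.5   0.89 -3.71] M [-0.059  0.218 -0.016] Tz about nut 0.111 Mpitch 0.224
radial,lat err -0.0076 0.3486
```

>>> servo_tool:
  plan: [0, 0, 0, 0, 0, 0, 0.08, 0, 0, 0, 0.16, 0, 0, 0, 0.22, 0, 0, 0, 0.27, 0, 0, 0, 0.27, 0]
  newtons: 9

```text
clock: 33.65
ee_pos: [0.5112, -0.1958, 0.0167]
tcp_rot: [3.142, -0.001, 0.142]
contact_force: [1.2, 0.8, 0.0]
finger_gap: 0.168
```

```bash
python3 st.py; python3 - <<'E'
from h import *
p,a=snap("wrist"); p2,b=snap("scene")
q=proj(p2,[[.55,-.19,.03]])[0].astype(int)
b=cv2.resize(b[q[1]-40:q[1]+40,q[0]-80:q[0]+80],(640,320),interpolation=cv2.INTER_CUBIC)
cv2.imwrite("pics/c7.png",np.vstack([a[:260],b]))
E
```

```text
33.65 [ 0.5112 -0.1958  0.0167] yaw 0.142 F [1.18 0.77 0.02] M [ 0.108 -0.367 -0.075] Tz about nut 0.306 Mpitch -0.379
radial,lat err -0.0065 0.3486
```

View pics/c7.png

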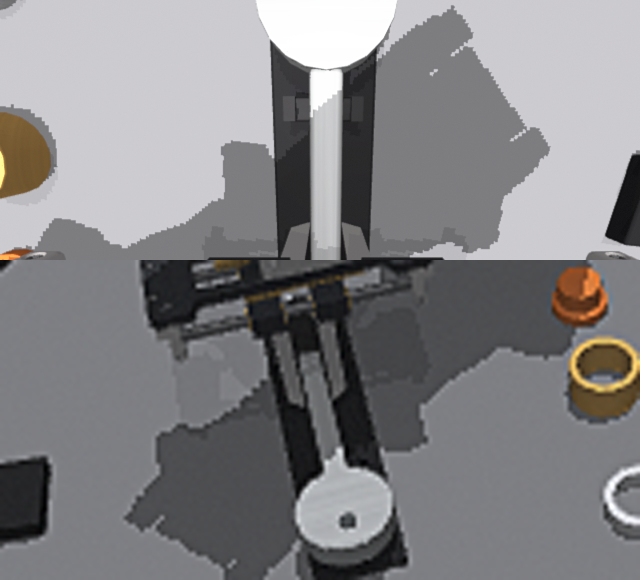

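>>> servo_tool:
  plan: [0, 0, 0, 0, 0, 0, 0, 0, 0, 0, 0, 0, 0, 0, 0, 0, 0, 0, 0, 0, 0, 0, 0, 0, 0, 0, 0, 0, 0, 0, 0, 0]
  fingers: -0.2

```text
clock: 34.55
ee_pos: [0.5104, -0.1959, 0.0165]
tcp_rot: [-3.142, -0.0, 0.142]
contact_force: [0.7, -0.8, -0.7]
finger_gap: 0.596
```

>>> servo_tool:
  plan: [0, 0, -0.2, 0, 0, 0, -0.6, 0, 0, 0, -1.2, 0, 0, 0, -2, 0, 0, 0, -2.8, 0, 0, 0, -3.6, 0, 0, 0, -3.6, 0, 0, 0, -3.6, 0]

```text
clock: 35.35
ee_pos: [0.5108, -0.1957, 0.1976]
tcp_rot: [-3.141, -0.002, 0.142]
contact_force: [-0.6, 0.6, -0.9]
finger_gap: 0.597
```

```bash
python3 st.py; python3 - <<'E'
from h import *
p,a=snap("wrist","pics/w9.png"); p2,b=snap("scene")
q=proj(p2,[[.55,-.0,.03]])[0].astype(int)
b=cv2.resize(b[q[1]-55:q[1]+35,q[0]-130:q[0]+130],(640,222),interpolation=cv2.INTER_CUBIC)
cv2.imwrite("pics/c8.png",np.vstack([a[:300],b]))
g=cv2.cvtColor(a,cv2.COLOR_BGR2GRAY).astype(int)
X=[]
for v in range(110,200,6):
    x=np.nonzero(g[v,300:350]>110)[0]+300
    if len(x)>8: X.append(ray(p,(x[0]+x[-1])/2,v,.042)); print(v,x[0],x[-1],end=' ')
X=np.array(X); w=np.polyfit(X[:,0],X[:,1],1); print("\nyaw",np.arctan(w[0]),"y at x=.5341",np.polyval(w,.5341))
E
```

```text
35.35 [ 0.5108 -0.1957  0.1976] yaw 0.142 F [-0.64  0.58 -0.88] M [ 0.054 -0.066 -0.039] Tz about nut -0.303 Mpitch -0.073
radial,lat err -0.0069 0.3484
110 318 333 116 318 333 122 319 332 128 319 332 134 319 332 140 319 332 146 319 332 152 319 332 158 319 332 164 319 332 170 319 332 176 319 332 182 319 332 188 319 332 194 319 332 
yaw 0.1414676537263025 y at x=.5341 -0.19260762843487944
```

```bash
python3 - <<'E'
from h import *
from scipy.optimize import least_squares
p=eyes.camera_params("wrist"); u0=np.array([np.cos(.145),np.sin(.145)])
def fit(f,p,c0):
    g=cv2.cvtColor(cv2.imread(f),cv2.COLOR_BGR2GRAY).astype(np.uint8); 
    C=cv2.HoughCircles(g[:140,250:400],cv2.HOUGH_GRADIENT,1,50,param1=120,param2=15,minRadius=26,maxRadius=40)
    return C[0][:3]+[250,0,0]
c=fit("pics/w9.png",p,None); print("now circles",c); print("w1",fit("pics/w1.png",p,None))
H=ray(p,c[0][0],c[0][1],.045); print("head now",H, "start .6324,-.1811")
print("radius if level mm", 1e3*np.linalg.norm(ray(p,c[0][0]+c[0][2],c[0][1],.045)-H))
g=cv2.cvtColor(cv2.imread("pics/w9.png"),cv2.COLOR_BGR2GRAY)
print("handle end rows", [int(x) for x in g[196:262:3,325]])
for n in ["grip","rest"]: print(n,[( [round(v) for v in d["extent"]],round(d["conf"],2)) for d in eyes.search_frame("wrist",n)])
for n in ["grip","rest"]: 
    eyes.camera("top"); print(n,[( [round(v) for v in d["extent"]],round(d["conf"],2)) for d in eyes.search_frame("top",n)][:2])
E
```

```text
now circles [[325.5         64.5         32.70000076]]
w1 [[323.5         72.5         31.29999924]]
head now [ 0.63075477 -0.17852516  0.045     ] start .6324,-.1811
radius if level mm 32.11485514319633
handle end rows [168, 167, 31, 31, 33, 33, 34, 34, 34, 35, 35, 31, 31, 35, 30, 30, 30, 124, 128, 97, 97, 97]
grip [([298, 33, 358, 250], 0.65)]
rest [([295, 84, 352, 245], 0.96)]
grip [([439, 243, 506, 336], 0.61), ([392, 142, 418, 157], 0.57)]
rest [([277, 140, 299, 182], 0.71)]
```

```bash
python3 -c "
from rig import robot
print(robot.state()['contact_force']); print(robot.close_job())"
```

```text
[ 0.20337723  0.15676991 -0.05426711]
the job is handed in; nothing more can be done
None
```

The nut was pulled up with the wrench, the wrench is back in its rest, and I handed the job in at about 35.6 s of the 72 s allowed; no verdict came back.

- **Setting the wrench on:** I swept the socket clockwise over the nut under light pressure until it dropped in. The camera and arm readings put its underside about 82 mm up, which fits a fully seated wrench.
- **Tightening:** I used two full clockwise strokes and a shorter final one. Torque rose steeply at the end of the second stroke. The last stroke reached about 1.3 N m at the wrist (about 1.03 just before). That is a little over the 1.1 N m aim, and my estimate is only good to about 0.15 N m. It was clear of the stop pins.
- **Trouble on lift-off:** The head jammed on the nut, so the wrench tipped about 35° and slid about 25 mm in the fingers. I freed it forward and up, levelled it by pressing the head lightly on the bare shelf, and laid it in the rest.
- **Last checks:**
  - The head axis is about 3 mm from where it started, and the handle is 0.141 rad from the x axis against roughly 0.14 for the rest.
  - The handle lies in the saddles, the gripper is clear and the wrist force is near zero.

**Not confirmed:**
- My last picture of the whole scene could not be viewed because the picture limit was reached.
- The network no longer found the rest in the top view, though it did in the wrist view.
- Head size in the last wrist picture came out about 2% larger than expected, which I took as noise.
- Strap height and how far the load pin sank were judged only from the torque.

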